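# Fit the top plate onto a clock movement

### The arm

A 6-joint arm with a two-finger parallel gripper is mounted at the origin on the work surface. World frame = base frame: x ahead of the robot, y to its left, z up, the work surface at z = 0. Lengths are in m, angles in rad, forces in N, time in s.
With the tool pointing down it reaches from about 0.275 to 0.725 m from the base axis. Payload 15.9 kg.
Tool frame: the origin (TCP) lies midway between the tips of the shut fingers; the grasp point (between the pads) lies 19 mm behind it; z points along the fingers, y is the line along which they close (so a half turn about z gives the same grasp; the last joint's range is limited). The gripper opens to 85 mm and grips with 20 to 120 N. Pads are 22 mm wide; open, the fingers measure 114 mm over their backs; the gripper's body (76 mm by 85 mm) begins 54 mm behind the grasp point. The pads swing forward as they close: fully open they stand 13 mm farther back than shut.
Start: joints at [-1.158, 0.213, -0.034, 1.323, 0, 1.571], TCP at [0.201, -0.458, 0.206] pointing down, gripper open.
Joint ranges: [-2.98, 2.98], [-0.74, 1.72], [-1.14, 1.35], [-2.1, 2.04], [-1.57, 1.44], [-3.14, 3.14]. Speed limits (rad/s): [1.89, 1.89, 2.39, 2.57, 3.14, 3.14].

### API

Orientations are given as [roll, pitch, yaw] about the fixed x, y, z axes, in that order (R = Rz(yaw) Ry(pitch) Rx(roll)).
In Python, from rig import sense, snapshot, calibration, job_done gives the robot as it stands.
- The arm moves only by the tool move_arm, never from a script. Its argument "series" is a list of rows, each a list of 7 numbers: the shift along the world's x, y, z in cm, then the turn, a rotation vector about the world's x, y, z in rad, then the opening, from 0 (shut) to 1 (fully open). In form: [[x, y, z, ax, ay, az, fingers], ...]. A call has 1 to 12 rows; each row shifts and turns the commanded pose from where the row before left it; what a row does not reach is not made up. A row lasts 1/12 s, in which the tool goes at most 41.7 mm and 7.16 degrees, less where a joint would pass 70% of its speed; a pose out of reach is approached as far as the arm can. A call with a gripper value outside its range is refused whole. The fingers move at their own pace and stop on an object; "force" is the grip in N (left out, the last holds). Time passes only in rows, so rows that do not move let the fingers close. It gives the time, the measured TCP pose, the force, the opening and the grip force at its end, in the units of the state.
- sense(): the state, without advancing time (a new reading comes with each control period).
- snapshot(name): name is "scene" or "top" or "wrist"; returns (picture, depth): 400x640x3 uint8, red, green, blue; 400x640 float32, m along the optical axis (not along the pixel's ray), 0 where there is no reading.
- calibration(name): a dict with "K" (3x3 intrinsics, pixels), "R" (3x3) and "t" (3): a world point X has camera coordinates R X + t; the wrist camera has in their place "hand_eye" (4x4, takes a point from camera to tool coordinates, whose origin is the TCP and whose axes are the flange's). Camera axes: x right, y down, z forward; pixel columns grow to the right and rows downward; lengths in m; the calibration is good to about 2 mm. A picture is of the moment at which its call begins: read the wrist's pose just before it. calibration takes no time and is no camera call.
- job_done(): hands the job in; it is judged then, once.
The state is a dict: "time": time; "joint_pos": joint angles; "qd": joint speeds; "effort": joint torques, N m; "position": TCP position; "tool_rot": TCP orientation; "ft_force": force on the tool from outside, world axes, zero at the start; "ft_torque": the same for the moment, N m; "gripper_width": opening from 0.0 (shut) to 1.0 (fully open); "gripper_force": force on a finger pad.
Only numpy, scipy, OpenCV 4.12 (cv2) and the standard library are available. Lean on these libraries where they do the work, as an engineer would, in place of code of your own. Each camera call takes 0.05 s, during which the arm holds its last target. There are 200 camera calls.

### The job

Pull the top drawer of the little wooden cabinet out to its stop, take the brass clock plate out of it by its upright bridge, and lower it over the three pins of the clock movement, holding it until it rests flush on the pillars, then let go. The end with two holes goes to the end with two pins, bridge upwards. Leave the drawer open, and leave the other things on the bench where they are.

Things in the scene. Friction and masses are not known exactly. Their poses are not given: they have to be found in the camera images.
- cabinet_drawer0 (a joint): How far the cabinet's top drawer is pulled out, m: 0 closed, 0.1736 at its stop. It starts shut or up to 20 mm ajar and slides along the cabinet's own -x, with about 1 N of friction.
- cabinet_drawer0_handle (a point): Middle of the top drawer's handle: a level steel bar, 11 mm thick, 120 mm long along its own y, 112 mm above the bench and 35 mm in front of the drawer front; moves with the drawer. Its axes are the cabinet's: -x is the pulling direction, z up. The bar's centre lies 38 mm below the cabinet's top.
- cabinet: Fixed wooden two-drawer cabinet on the bench, 250 mm deep (x) x 250 mm wide (y) x 150 mm high. Origin: centre of its underside; its front faces its -x. The top drawer is 205 mm long x 208 mm wide inside, its floor 85 mm and its rim 128 mm above the bench.
- plate: Loose brass plate, 110 (x) x 80 (y) x 6 mm, 0.4 kg, flat in the front half of the top drawer, its long side across the drawer. On its middle stands a brass bridge to grip: 50 mm along x, 16 mm wide along y, top 42 mm above the plate's underside. Three 13 mm through holes: x = +42, y = +27 and -27 mm, and x = -42, y = 0. Origin: centre of its underside; z up.
- movement: Open clock movement fixed on the bench: dark wooden stand 130 (x) x 100 (y) x 20 mm, brass wheels, three upright brass pillars 18 mm thick, flat tops (shoulders) 66 mm above the bench. On each stands a steel pin 9 mm thick, 18 mm high, the upper 7 mm tapered to 4 mm. Pillars at x = +42, y = +27 and -27 mm, and x = -42, y = 0. Origin: centre of the stand's underside.
- seat (a point): Point in the movement, in the plane of the three pillar shoulders, midway, with the movement's axes (66 mm above its origin). The plate's origin and axes coincide with it when the plate is on.
- jar: Bystander: white screw-top jar, 60 mm across, 75 mm tall.
- blower: Bystander: terracotta-coloured dust blower bulb with an upright nozzle, 66 mm across, 110 mm tall.
- dial: Bystander: round white clock dial with a brass rim lying flat, 110 mm across, 5 mm thick.
- screwdriver: Bystander: black-handled screwdriver lying flat, 170 mm long.
- hammer: Bystander: small wooden-handled hammer lying flat, 240 mm long.
- pliers: Bystander: pliers with blue handles lying flat, 140 mm long, 12 mm thick.
- stick_box: Bystander: small wooden box holding upright pegwood sticks, 70 x 50 mm, sticks to 115 mm high.
Things that resemble listed ones, but are neither listed nor needed, are in the scene too. Leave any blue or red look-alike of the movement alone.

How it is judged:
On the way, in this order (a step that is already met when the one before it is completed fails the run):
1. the top drawer is pulled out to its stop (value of joint cabinet_drawer0 above 0.1666 m), for 0.1 s.
2. the plate, still held in the fingers, is down on the pillars with all three pins through it (z of plate in the frame of seat below 0.0025 m and horizontal distance between plate and seat below 0.0045 m and angle between the x axis of plate and the x axis of seat, either way round below 0.09 rad and angle between plate's own z axis and vertical below 0.04 rad and contact force between the fingers and plate above 0.5 N), for 0.1 s.
At the end, for the whole second after the job is handed in: The plate lies at rest, flush on the three pillar shoulders, bridge up (underside within 2.5 mm of the shoulders, tilt under 0.04 rad, centre within 4.5 mm, turned less than 0.09 rad), with the pins through its holes; the drawer is still within 15 mm of its stop (z of plate in the frame of seat between -0.003 and 0.0025 m and horizontal distance between plate and seat below 0.0045 m and angle between the x axis of plate and the x axis of seat, either way round below 0.09 rad and angle between plate's own z axis and vertical below 0.04 rad and value of joint cabinet_drawer0 above 0.1586 m and linear speed of plate below 0.01 m/s); the robot touches nothing.
It fails at once if one of the other things on the bench is shifted by more than 40 mm (distance of any of jar, blower, dial, screwdriver, hammer, pliers, stick_box from where it was at the start of the episode above 0.04 m).
It also fails if it takes over 58 s, if anything falls off the work surface, if the arm or the gripper's body presses on something with over 40 N, if the wrist force passes 120 N, or if a joint passes its speed limit or range.

## Working session

There is one attempt and no reset: what is moved stays moved. The work goes in short steps, Python scripts to look and compute and a tool call to move; the robot and the scene stay as the last step left them, time stands still between calls to the robot, and variables do not carry over. Pictures are saved under pics/ and viewed, at most 10 in all, crops included, and the job is handed in when it is done.

Besides the shell and the picture viewer there is one more tool, called after "Emit:" as name([rows], argument=value, ...), one row to a line, values as JSON. move_arm: Moves the arm, as the interface text tells. Its arguments: {"type":"object","properties":{"series":{"type":"array","items":{"type":"array","items":{"type":"number"}}},"force":{"type":"number"}},"required":["series"]}

```bash
ls; mkdir -p pics
cat > h.py <<'E'
import numpy as np, cv2
from rig import sense, snapshot, calibration, job_done
from scipy.spatial.transform import Rotation as Ro
def cam(name, s=None):
    c=calibration(name); K=np.array(c["K"])
    if name=="wrist":
        s=s or sense(); H=np.array(c["hand_eye"]); 
        T=np.eye(4); T[:3,:3]=Ro.from_euler('xyz',s["tool_rot"]).as_matrix(); T[:3,3]=s["position"]
        W=T@H; return K,W[:3,:3],W[:3,3]
    R=np.array(c["R"]);t=np.array(c["t"]); return K,R.T,-R.T@t
def onplane(C,uv,z):
    K,R,o=C; uv=np.atleast_2d(uv).astype(float)
    d=(R@np.linalg.inv(K)@np.c_[uv,np.ones(len(uv))].T).T
    return o+d*((z-o[2])/d[:,2])[:,None]
def cloud(C,D):
    K,R,o=C; v,u=np.mgrid[:D.shape[0],:D.shape[1]]
    d=np.stack([(u-K[0,2])/K[0,0],(v-K[1,2])/K[1,1],np.ones_like(D)],-1)*D[...,None]
    return d@R.T+o
def save(n,p): cv2.imwrite(f"pics/{n}.png",p[...,::-1])
E
python3 - <<'E'
from h import *
s=sense(); print(s)
for n in("scene","top"):
    p,d=snapshot(n); save(n,p); np.savez(n,p=p,d=d); print(n,cam(n)[2],cam(n)[1][:,2])
E
```

```text
pics
{'time': 0.0, 'joint_pos': array([-1.15800387e+00,  2.13331842e-01, -3.50761048e-02,  1.32352559e+00,
       -3.64663093e-05,  1.57078739e+00]), 'qd': array([-0.00109578,  0.00134832,  0.00185723, -0.00066719,  0.00073572,
       -0.0007572 ]), 'effort': array([-2.40704445e-03, -6.86154985e+01,  4.87121272e+01,  1.74415723e-02,
       -3.96149180e-04, -1.37912014e-05]), 'position': array([ 0.20041653, -0.45764977,  0.20542159]), 'tool_rot': array([-3.14045545e+00,  3.64561179e-05,  4.12801439e-01]), 'ft_force': array([-0.75347928, -0.11337326, -0.34898668]), 'ft_torque': array([-0.0257433 , -0.01238717, -0.01323817]), 'gripper_force': 0.0, 'gripper_width': 1.0006320451106399}
scene [0.94873176 0.41487638 0.89523614] [-0.44832751 -0.461624   -0.76544479]
top [ 0.36244251 -0.1068092   1.64726566] [ 0.07043181  0.00857081 -0.99747977]
```

```bash
python3 -c "
import cv2,numpy as np
a=cv2.imread('pics/scene.png');b=cv2.imread('pics/top.png')
cv2.imwrite('pics/both.png',cv2.resize(np.vstack([a,b]),(480,600)))"
```

```text
(no output)
```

View pics/top.png

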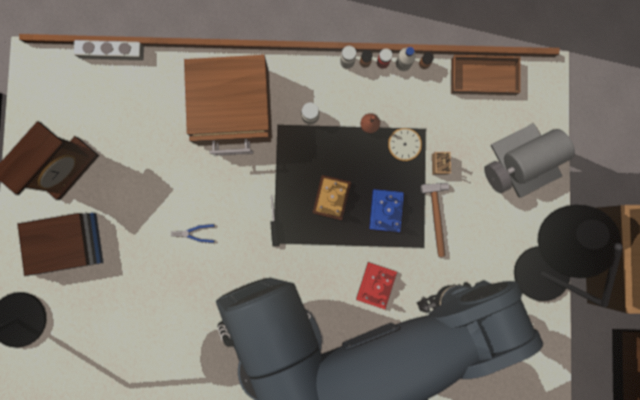

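View pics/scene.png

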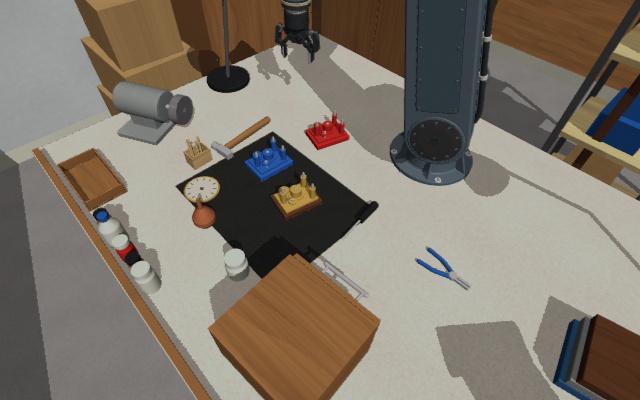

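The top view shows the cabinet top at about (227,95), with its handle at (230,147) facing the robot. There are three movement-like things: brown and brass at (333,198), blue at (387,210) and red at (377,285). Only the one at (333,198) has the described dark wood stand and brass wheels. Blue and red are the named look-alikes.

Run:
```python
from h import *
a=np.load('top.npz'); p,d=a['p'],a['d']; C=cam('top'); P=cloud(C,d)
# cabinet top
m=np.zeros(d.shape,bool); m[40:160,170:285]=1
mt=m&(abs(P[...,2]-.15)<.012)
n,l,st,ce=cv2.connectedComponentsWithStats(mt.astype(np.uint8)); i=1+np.argmax(st[1:,4]); M=l==i
q=P[M]; r=cv2.minAreaRect((q[:,:2]*1000).astype(np.float32)); print('cab top',q[:,2].mean(),r,st[i])
hm=m&(P[...,2]>.085)&(P[...,2]<.13)&(np.arange(400)[:,None]>142)
q=P[hm]; print('handle',hm.sum(),q.mean(0),cv2.minAreaRect((q[:,:2]*1000).astype(np.float32)))
# movement
sub=P[165:230,305:360]; 
mm=np.zeros(d.shape,bool); mm[165:230,305:362]=1; mm&=P[...,2]>.012
q=P[mm]; print('mov',mm.sum(),cv2.minAreaRect((q[:,:2]*1000).astype(np.float32)),np.percentile(q[:,2],[5,50,90,99]))
s=cv2.resize(p[165:230,300:425],None,fx=6,fy=6,interpolation=cv2.INTER_CUBIC)
sc=cv2.resize(np.load('scene.npz')['p'][160:230,255:330],None,fx=6,fy=6,interpolation=cv2.INTER_CUBIC)
o=np.zeros((390+0,750,3),np.uint8);o[:,:]=s
w=np.zeros((420,450,3),np.uint8);w[:]=sc
c2=cv2.resize(w,(216,202)); print(o.shape); 
o=np.vstack([o[:390],np.zeros((202,750,3),np.uint8)]); o[390:592,:216]=c2
h=cv2.resize(p[130:165,195:285],None,fx=5,fy=5); o[395:570,240:690]=h
save('crop1',o)
```

```text
cab top 0.14959714382305053 ((779.0907592773438, 179.35768127441406), (239.07127380371094, 251.77288818359375), 4.6300272941589355) [ 184   55   85   80 6199]
handle 195 [0.61220103 0.17153972 0.11359019] ((617.228271484375, 195.1822509765625), (187.03807067871094, 36.25042724609375), 89.83380126953125)
mov 1201 ((468.1754150390625, -158.76385498046875), (171.4406280517578, 161.62640380859375), 17.1438045501709) [0.01569972 0.02612735 0.06089695 1.64726566]
(390, 750, 3)
```

View pics/crop1.png

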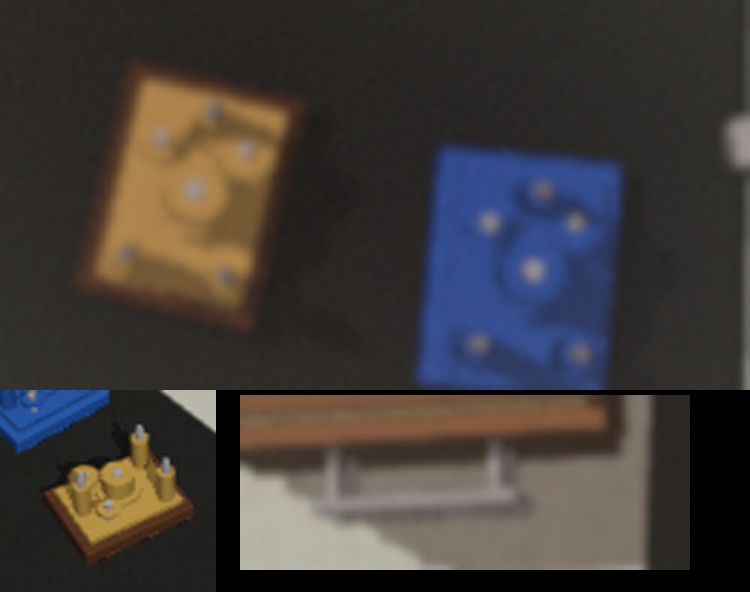

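The crop confirms the wood and brass movement. Its pins are at crop (127,252) and (225,276) for the two-pin end, which faces the robot, and (213,112) for the single pin. The handle bar runs from crop (318,508) to (515,495).

Run:
```python
from h import *
C=cam('top')
px=lambda l,ox,oy,s:[(u/s+ox,v/s+oy) for u,v in l]
print(C[0]); print(np.round(calibration('wrist')['hand_eye'],4), calibration('wrist')['K'])
A=onplane(C,px([(127,252),(225,276),(213,112)],300,165,6),.084)
print('pins',A, np.linalg.norm(A[0]-A[1]),np.linalg.norm((A[0]+A[1])/2-A[2]))
hb=onplane(C,px([(318,503-395+0),(515,491-395)],195-240/5,130,5),.1175); print('bar',hb,np.linalg.norm(hb[0]-hb[1]),hb.mean(0))
d=hb[0]-hb[1]; print('yaw',np.arctan2(-d[0],d[1]))
a=np.load('top.npz');P=cloud(C,a['d'])
e=[]
for v in range(65,125): # right/left edges of cab top
    r=np.where(abs(P[v,170:285,2]-.15)<.01)[0]+170; e.append(np.r_[P[v,r[0]],P[v,r[-1]]])
e=np.array(e)
print('side yaw',np.arctan(np.polyfit(e[:,0],e[:,1],1)[0]),np.arctan(np.polyfit(e[:,3],e[:,4],1)[0]),'cy',(e[:,1]+e[:,4]).mean()/2)
```

```text
[[497.00932096   0.         311.36632817]
 [  0.         497.00932096 197.13385768]
 [  0.           0.           1.        ]]
[[ 5.000e-04 -9.572e-01 -2.896e-01  7.480e-02]
 [ 1.000e+00  0.000e+00  1.500e-03 -0.000e+00]
 [-1.400e-03 -2.896e-01  9.572e-01 -1.677e-01]
 [ 0.000e+00  0.000e+00  0.000e+00  1.000e+00]] [[291.98024108   0.         316.42074012]
 [  0.         291.98024108 196.33640115]
 [  0.           0.           1.        ]]
pins [[ 0.44256728 -0.12511477  0.084     ]
 [ 0.43143132 -0.17681695  0.084     ]
 [ 0.5175991  -0.16834708  0.084     ]] 0.05288785398371348 0.08245262101729996
bar [[0.6035207  0.22367878 0.1175    ]
 [0.61443356 0.10136852 0.1175    ]] 0.12279613269794866 [0.60897713 0.16252365 0.1175    ]
yaw 0.08898712767246322
side yaw 0.08452035661878324 0.08029147117095738 cy 0.17850681328368356
```

Emit:
move_arm([
  [2.1,2.5,0.5,0,0,0.1,1],
  [2.1,2.5,0.5,0,0,0.1,1],
  [2.1,2.5,0.5,0,0,0.1,1],
  [2.1,2.5,0.5,0,0,0.1,1],
  [2.1,2.5,0.5,0,0,0.1,1],
  [2.1,2.5,0.5,0,0,0.1,1],
  [2.1,2.5,0.5,0,0,0.1,1],
  [2.1,2.5,0.5,0,0,0.1,1],
  [2.1,2.5,0.5,0,0,0.1,1],
  [2.1,2.5,0.5,0,0,0.1,1],
  [2.1,2.5,0,0,0,0.1,1],
  [2.1,2.5,0,0,0,0.14,1],
])

```text
time: 1.1
position: [0.4534, -0.1565, 0.256]
tool_rot: [3.141, 0.0, 1.642]
ft_force: [0.2, -1.0, -0.1]
gripper_width: 1.0
gripper_force: 0.0
```

Emit:
move_arm([
  [0,0,0,0,0,0,0.35],
  [0,0,0,0,0,0,0.35],
  [0,0,0,0,0,0,0.35],
])

```text
time: 1.35
position: [0.4523, -0.1581, 0.2556]
tool_rot: [-3.141, -0.0, 1.637]
ft_force: [-1.0, -0.2, -0.1]
gripper_width: 0.604
gripper_force: 0.0
```

Run:
```python
from h import *
s=sense(); print(s['position'],s['tool_rot'],s['gripper_width'],s['qd'])
p,d=snapshot('wrist'); save('w1',p); np.savez('w1',p=p,d=d,pos=s['position'],rot=s['tool_rot'])
```

```text
[ 0.45225669 -0.15809649  0.25564639] [-3.14086128e+00 -4.47882664e-05  1.63691713e+00] 0.6044693401436488 [-2.16236778e-02 -9.11750591e-03 -1.70493747e-03 -3.43452892e-04
  4.59155935e-05  1.55969709e-03]
```

View pics/w1.png

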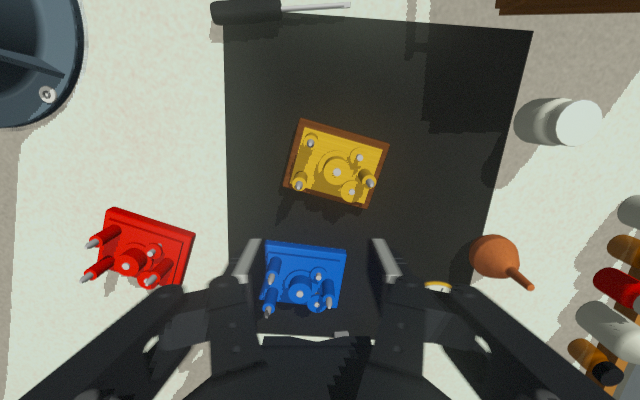

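The wrist view shows the brass movement at (335,163). Its two-pin end is on the left, with pins near (311,142) and (297,182), and the single pin is near (371,182). Next I measure the pin tips by colour.

Run:
```python
from h import *
a=np.load('w1.npz'); p=a['p']; C=cam('wrist',dict(position=a['pos'],tool_rot=a['rot']))
y0,x0=115,280; c=p[y0:215,x0:395]; hsv=cv2.cvtColor(c,cv2.COLOR_RGB2HSV)
m=((hsv[...,1]<90)&(hsv[...,2]>100)).astype(np.uint8)
n,l,st,ce=cv2.connectedComponentsWithStats(m)
P=cloud(C,a['d'])
for i in range(1,n):
    u,v=ce[i]+[x0,y0]; w=P[int(round(v)),int(round(u))]
    print(np.round([u,v],1),st[i,4],'plane.082',onplane(C,[u,v],.082)[0].round(4),'depth',w.round(3))
k=cv2.resize(c,None,fx=5,fy=5,interpolation=cv2.INTER_CUBIC); save('w1c',k)
```

```text
[310.  142.5] 41 plane.082 [ 0.4435 -0.1231  0.082 ] depth [ 0.444 -0.123  0.084]
[359.2 157.1] 38 plane.082 [ 0.5022 -0.1362  0.082 ] depth [ 0.507 -0.141  0.052]
[336.6 171.5] 51 plane.082 [ 0.4772 -0.1551  0.082 ] depth [ 0.48  -0.16   0.061]
[370.  182.2] 42 plane.082 [ 0.5185 -0.1655  0.082 ] depth [ 0.519 -0.166  0.081]
[298.4 185. ] 49 plane.082 [ 0.4326 -0.1747  0.082 ] depth [ 0.432 -0.175  0.082]
[351.6 191.5] 31 plane.082 [ 0.4975 -0.1785  0.082 ] depth [ 0.502 -0.186  0.051]
```

View pics/w1c.png

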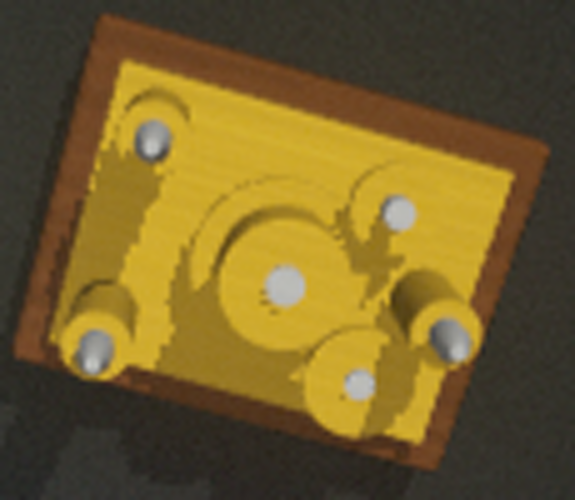

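Emit:
move_arm([
  [1.9,4.0,0,0,0,0.01,0.35],
  [1.9,4.0,0,0,0,0.01,0.35],
  [1.9,4.0,0,0,0,0.01,0.35],
  [1.9,4.0,0,0,0,0,0.35],
  [1.9,4.0,0,0,0,0,0.35],
  [1.9,4.0,0,0,0,0,0.35],
  [1.9,4.0,0,0,0,0,0.35],
  [1.9,4.0,0,0,0,0,0.35],
  [0,0,0,0,0,0,0.35],
  [0,0,0,0,0,0,0.35],
])

```text
time: 2.23
position: [0.596, 0.1435, 0.2548]
tool_rot: [-3.14, 0.0, 1.668]
ft_force: [-0.5, -1.2, -1.3]
gripper_width: 0.35
gripper_force: 0.0
```

Run:
```python
from h import *
s=sense(); print(s['position'],s['tool_rot'],s['gripper_width'],abs(s['qd']).max())
p,d=snapshot('wrist'); save('w2',p); np.savez('w2',p=p,d=d,pos=s['position'],rot=s['tool_rot'])
```

```text
[0.59595524 0.1435491  0.25482223] [-3.14013891e+00  3.13710270e-04  1.66804621e+00] 0.3495551548874712 0.046849001957513924
```

View pics/w2.png

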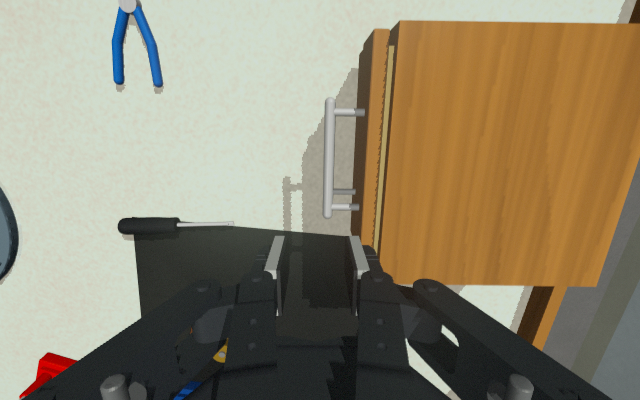

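The crop shows the three steel pins on pillars and the flat arbor tops between them. The wrist view at the cabinet shows the bar from (330,98) to (327,217), slightly ajar, with nothing in the way. The screwdriver is at (175,226) and the pliers at (137,45).

Run:
```python
from h import *
a=np.load('w2.npz'); p=a['p']; C=cam('wrist',dict(position=a['pos'],tool_rot=a['rot'])); P=cloud(C,a['d'])
m=np.zeros(p.shape[:2],bool); m[90:225,318:340]=1; m&=(P[...,2]>.1)&(P[...,2]<.125)
v,u=np.nonzero(m); q=P[m]; print(m.sum(),q[:,2].max(),np.median(q[:,2]))
uc=[(u[v==k].mean(),k) for k in np.unique(v)]
w=onplane(C,uc,.1145); w=w[5:-5]; f=np.polyfit(w[:,1],w[:,0],1); ends=onplane(C,[uc[0],uc[-1]],.1145)
print('ends',ends,np.linalg.norm(ends[0]-ends[1]),'yaw',-np.arctan(f[0])); cy=ends[:,1].mean(); print('mid',np.polyval(f,cy),cy)
# pins
m1=np.array([[.4435,-.1231],[.4326,-.1747],[.5185,-.1655]]); c=((m1[0]+m1[1])/2+m1[2])/2; x=(m1[0]+m1[1])/2-m1[2]
dd=m1[1]-m1[0]
print('seat',c,'len',np.linalg.norm(x),np.linalg.norm(dd),'yaw',np.arctan2(x[1],x[0]),np.arctan2(dd[1],dd[0])+np.pi/2)
```

```text
1311 0.1189425281348192 0.11627065224470123
ends [[0.60218924 0.22878049 0.1145    ]
 [0.6131779  0.09994107 0.1145    ]] 0.12930718407119016 yaw 0.08910870390347517
mid 0.6081045923395406 0.16436077908215233
seat [ 0.478275 -0.1572  ] len 0.0821447655057825 0.05273869547116235 yaw 2.9381090705920068 -0.20817982007872193
```

Emit:
move_arm([
  [0.5,1.0,-1,0,0,-0.008,0.35],
  [0.6,1.0,-2,0,0,0,0.35],
  [0,0,-2,0,0,0,0.35],
  [0,0,-2,0,0,0,0.35],
  [0,0,-2,0,0,0,0.35],
  [0,0,-2,0,0,0,0.35],
  [0,0,0,0,0,0,0.35],
  [0,0,0,0,0,0,0.35],
])

```text
time: 2.95
position: [0.6059, 0.1618, 0.1457]
tool_rot: [-3.14, 0.0, 1.658]
ft_force: [-0.1, 0.3, 0.2]
gripper_width: 0.352
gripper_force: 0.0
```

Emit:
move_arm([
  [0,0,-2,0,0,0,0.35],
  [0,0,-2,0,0,0,0.35],
  [0,0,-1,0,0,0,0.35],
  [0,0,0,0,0,0,0.35],
  [0,0,0,0,0,0,0.35],
])

```text
time: 3.37
position: [0.6069, 0.1629, 0.097]
tool_rot: [3.141, -0.0, 1.659]
ft_force: [-1.4, 0.7, 0.2]
gripper_width: 0.344
gripper_force: 0.0
```

No contact so far, so I close on the bar.

Emit:
move_arm([
  [0,0,0,0,0,0,0],
  [0,0,0,0,0,0,0],
  [0,0,0,0,0,0,0],
  [0,0,0,0,0,0,0],
  [0,0,0,0,0,0,0],
], force=40)

```text
time: 3.78
position: [0.6068, 0.1632, 0.0963]
tool_rot: [3.141, -0.0, 1.66]
ft_force: [-0.2, -0.1, -0.4]
gripper_width: -0.002
gripper_force: 0.0
```

The fingers shut fully without meeting the bar, so I look.

Run:
```python
from h import *
s=sense(); print(s['position'],s['tool_rot'],s['gripper_width'],s['gripper_force'])
p,d=snapshot('wrist'); q,e=snapshot('scene'); np.savez('w3',p=p,d=d,pos=s['position'],rot=s['tool_rot'])
k=np.zeros((590,640,3),np.uint8); k[:400]=p; k[400:]=0
c=cv2.resize(q[225:320,270:430],(320,190)); k[400:,:320]=c; save('w3',k)
```

```text
[0.60677145 0.16316631 0.09627935] [ 3.14111032e+00 -1.01421116e-04  1.65980923e+00] -0.0023975376988419534 0.0
```

View pics/w3.png

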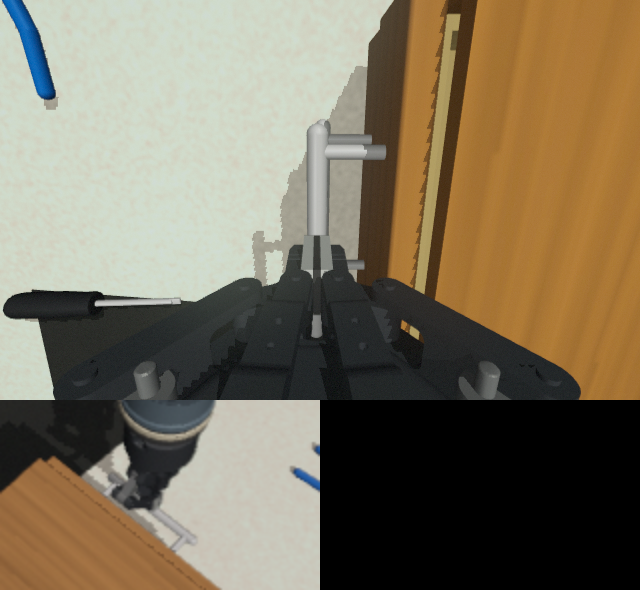

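Run:
```python
from h import *
a=np.load('w3.npz'); C=cam('wrist',dict(position=a['pos'],tool_rot=a['rot'])); P=cloud(C,a['d'])
for v in (140,180,220,230,234,238,242,250,262,280): print(v,[tuple((P[v,u]*1000).round(0).astype(int)) for u in (300,308,313,317,322,327,333)])
print(np.array(C[2]).round(3), sense()['joint_pos'].round(3))
```

```text
140 [(np.int64(589), np.int64(208), np.int64(-1)), (np.int64(598), np.int64(221), np.int64(115)), (np.int64(601), np.int64(222), np.int64(117)), (np.int64(603), np.int64(222), np.int64(118)), (np.int64(605), np.int64(222), np.int64(117)), (np.int64(608), np.int64(222), np.int64(114)), (np.int64(615), np.int64(216), np.int64(53))]
180 [(np.int64(592), np.int64(172), np.int64(0)), (np.int64(600), np.int64(201), np.int64(115)), (np.int64(603), np.int64(201), np.int64(117)), (np.int64(605), np.int64(202), np.int64(117)), (np.int64(607), np.int64(202), np.int64(117)), (np.int64(614), np.int64(187), np.int64(53)), (np.int64(622), np.int64(174), np.int64(0))]
220 [(np.int64(595), np.int64(132), np.int64(0)), (np.int64(602), np.int64(178), np.int64(115)), (np.int64(605), np.int64(179), np.int64(117)), (np.int64(607), np.int64(179), np.int64(116)), (np.int64(609), np.int64(180), np.int64(117)), (np.int64(617), np.int64(155), np.int64(52)), (np.int64(627), np.int64(134), np.int64(-1))]
230 [(np.int64(596), np.int64(121), np.int64(-1)), (np.int64(602), np.int64(172), np.int64(114)), (np.int64(6
[... 1571 characters left out ...]
nt64(169), np.int64(145)), (np.int64(603), np.int64(174), np.int64(153)), (np.int64(605), np.int64(174), np.int64(153)), (np.int64(607), np.int64(174), np.int64(153)), (np.int64(609), np.int64(175), np.int64(154)), (np.int64(601), np.int64(237), np.int64(264)), (np.int64(615), np.int64(171), np.int64(146))]
280 [(np.int64(601), np.int64(175), np.int64(168)), (np.int64(604), np.int64(174), np.int64(166)), (np.int64(606), np.int64(170), np.int64(160)), (np.int64(607), np.int64(170), np.int64(160)), (np.int64(609), np.int64(175), np.int64(168)), (np.int64(611), np.int64(176), np.int64(168)), (np.int64(613), np.int64(176), np.int64(168))]
[0.601 0.237 0.264] [0.263 0.516 0.122 1.177 0.    1.744]
```

Run:
```python
from h import *
for n,box in(('w1',(230,290,225,405)),('w2',(225,260,260,375)),('w3',(225,270,295,340))):
    a=np.load(n+'.npz'); R=Ro.from_euler('xyz',a['rot']).as_matrix(); P=(cloud(cam('wrist',dict(position=a['pos'],tool_rot=a['rot'])),a['d'])-a['pos'])@R
    b=P[box[0]:box[1],box[2]:box[3]].reshape(-1,3); b=b[(abs(b[:,0])<.03)&(b[:,2]<-.0225+.02)]; 
    print(n,len(b),'z pct',np.percentile(b[:,2],[50,90,99,100]).round(4)*1000,'x',b[b[:,2]>np.percentile(b[:,2],95)].mean(0).round(4))
```

```text
w1 3510 z pct [-53.6 -36.9 -30.2 -28.4] x [ 0.0029  0.0002 -0.0316]
w2 1133 z pct [-41.3 -32.4 -27.9 -25.6] x [ 0.0063  0.0003 -0.0288]
w3 1575 z pct [-44.9 -20.7 -17.  -15.5] x [ 0.0091  0.0013 -0.0183]
```

Run:
```python
from h import *
s=sense(); p,d=snapshot('scene'); P=cloud(cam('scene'),d)
q=P.reshape(-1,3); pos=s['position']
for y in (-.03,0,.03,-.015,.015):
    k=q[(abs(q[:,0]-pos[0])<.04)&(abs(q[:,1]-pos[1]-y)<.006)&(q[:,2]>.09)&(q[:,2]<.2)]
    print(y,len(k)); 
    h,_=np.histogram(k[:,2],np.arange(.09,.2,.005)); print(h)
m=(abs(P[...,0]-pos[0])<.05)&(abs(P[...,1]-pos[1])<.07)&(P[...,2]>.1)
v,u=np.nonzero(m); print(u.min(),u.max(),v.min(),v.max())
c=p[v.min()-5:v.max()+15,u.min()-10:u.max()+10]; save('sc4',cv2.resize(c,None,fx=6,fy=6,interpolation=cv2.INTER_CUBIC)[:600,:800])
```

```text
-0.03 2
[0 0 0 0 0 0 0 0 0 2 0 0 0 0 0 0 0 0 0 0 0 0]
0 38
[ 0  0  0  0  3  2  0  0  0  9  0  0  0  0  0  0  3 18  3  0  0  0]
0.03 40
[ 0  0  0  0  7 19  0  0  0 13  1  0  0  0  0  0  0  0  0  0  0  0]
-0.015 4
[0 0 0 0 0 0 0 0 0 4 0 0 0 0 0 0 0 0 0 0 0 0]
0.015 154
[ 0  0  0  0  4 22  0  5  4 16  4  4  5  2  5  8 14  9  9 14 17 12]
309 431 35 306
```

View pics/sc4.png

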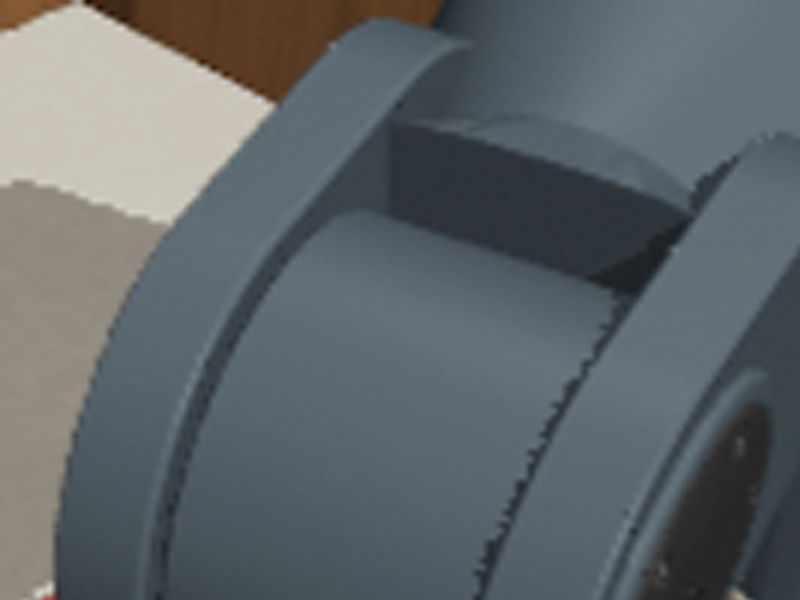

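Both cameras place the real fingertips near z 0.127, with the bar top at 0.117, so the tips end about 30 mm behind the reported TCP. Before going deeper I check where the gripper body begins in the tool frame.

Run:
```python
from h import *
for n in('w1','w2','w3'):
    a=np.load(n+'.npz'); R=Ro.from_euler('xyz',a['rot']).as_matrix(); P=(cloud(cam('wrist',dict(position=a['pos'],tool_rot=a['rot'])),a['d'])-a['pos'])@R
    print(n)
    for v in range(230,400,12): print(v,[tuple(int(t) for t in (P[v,u]*1000).round()) for u in ((246,316,388) if n=='w1' else (278,316,355) if n=='w2' else (309,317,340))])
```

```text
w1
230 [(-109, -109, 254), (-110, 1, 255), (-109, 113, 255)]
242 [(-131, -111, 256), (-130, 1, 254), (-129, 115, 254)]
254 [(11, -31, -49), (-140, 1, 234), (11, 33, -49)]
266 [(11, -28, -60), (-158, 1, 229), (12, 31, -61)]
278 [(9, -27, -65), (-162, 1, 202), (9, 30, -65)]
290 [(6, -26, -70), (-201, 1, 230), (12, 26, -78)]
302 [(17, -21, -91), (-204, 1, 204), (17, 23, -92)]
314 [(17, -19, -97), (-266, 1, 255), (17, 22, -97)]
326 [(18, -18, -103), (-290, 1, 254), (17, 21, -101)]
338 [(17, -17, -106), (-317, 1, 255), (17, 19, -106)]
350 [(18, -16, -111), (11, 1, -104), (18, 18, -111)]
362 [(17, -16, -113), (11, 1, -108), (17, 18, -114)]
374 [(20, -14, -119), (11, 1, -111), (19, 16, -119)]
386 [(19, -14, -121), (12, 1, -115), (21, 15, -123)]
398 [(19, -13, -124), (10, 1, -117), (20, 15, -125)]
w2
230 [(-109, -59, 254), (-109, 1, 255), (-68, 48, 159)]
242 [(11, -18, -38), (-130, 1, 254), (12, 20, -38)]
254 [(11, -16, -49), (-151, 1, 254), (11, 18, -50)]
266 [(11, -15, -60), (-172, 1, 253), (11, 17, -59)]
278 [(8, -15, -64), (-196, 1, 255), (7, 17, -63)]
290 [(2, -15, -64), (-218, 1, 254),
[... 530 characters left out ...]
 24, 97)]
242 [(11, -3, -36), (11, 1, -37), (-54, 25, 96)]
254 [(12, -2, -50), (11, 1, -49), (7, 12, -43)]
266 [(11, -2, -60), (11, 1, -61), (7, 11, -53)]
278 [(13, -2, -72), (8, 1, -64), (13, 10, -71)]
290 [(11, -2, -77), (2, 1, -63), (12, 9, -78)]
302 [(4, -2, -74), (-5, 1, -62), (18, 8, -92)]
314 [(-3, -2, -72), (-11, 1, -63), (17, 8, -97)]
326 [(-7, -2, -74), (-53, 1, -21), (17, 7, -102)]
338 [(-8, -2, -79), (-169, 2, 95), (17, 7, -106)]
350 [(11, -1, -104), (11, 1, -103), (17, 7, -110)]
362 [(11, -1, -108), (12, 1, -108), (14, 7, -111)]
374 [(11, -1, -111), (11, 1, -111), (11, 7, -112)]
386 [(11, -1, -115), (10, 1, -114), (11, 7, -115)]
398 [(11, -1, -118), (11, 1, -117), (11, 6, -117)]
```

Everything on the gripper, tips and body alike, sits about 30 mm farther back than stated. So I add 30 mm of depth. I open first, then go down in small steps.

Emit:
move_arm([
  [0,0,0,0,0,0,0.35],
  [0,0,0,0,0,0,0.35],
  [0,0,0,0,0,0,0.35],
  [0,0,0,0,0,0,0.35],
  [0,0,-0.7,0,0,0,0.35],
  [0,0,-0.7,0,0,0,0.35],
  [0,0,-0.7,0,0,0,0.35],
  [0,0,-0.7,0,0,0,0.35],
  [0,0,0,0,0,0,0.35],
])

```text
time: 4.68
position: [0.6092, 0.1634, 0.0696]
tool_rot: [3.136, -0.0, 1.659]
ft_force: [1.8, -0.7, 19.1]
gripper_width: 0.352
gripper_force: 7.6
```

Emit:
move_arm([
  [0,0,0,0,0,0,0],
  [0,0,0,0,0,0,0],
  [0,0,0,0,0,0,0],
  [0,0,0,0,0,0,0],
], force=40)

```text
time: 5.02
position: [0.6068, 0.1632, 0.0679]
tool_rot: [3.141, -0.0, 1.66]
ft_force: [-1.0, -0.5, 7.7]
gripper_width: 0.109
gripper_force: 39.0
```

Bar gripped (0.109 of 85 mm is about 9 mm). I pull along the cabinet's −x.

Emit:
move_arm([
  [-0.6,-0.05,0,0,0,0,0],
  [-1.2,-0.1,0,0,0,0,0],
  [-1.2,-0.1,0,0,0,0,0],
  [-1.2,-0.1,0,0,0,0,0],
  [-1.2,-0.1,0,0,0,0,0],
  [-1.2,-0.11,0,0,0,0,0],
  [-1.2,-0.11,0,0,0,0,0],
  [-1.2,-0.11,0,0,0,0,0],
  [-1.2,-0.11,0,0,0,0,0],
  [-1.2,-0.11,0,0,0,0,0],
  [-1.2,-0.11,0,0,0,0,0],
  [0,0,0,0,0,0,0],
])

```text
time: 6.02
position: [0.4788, 0.1523, 0.0679]
tool_rot: [-3.141, -0.001, 1.66]
ft_force: [-0.4, 3.1, 4.6]
gripper_width: 0.112
gripper_force: 39.4
```

Emit:
move_arm([
  [-1,-0.09,0,0,0,0,0],
  [-0.6,-0.05,0,0,0,0,0],
  [-0.6,-0.05,0,0,0,0,0],
  [-0.4,-0.04,0,0,0,0,0],
  [0,0,0,0,0,0,0],
])

```text
time: 6.43
position: [0.4539, 0.1502, 0.0679]
tool_rot: [-3.142, -0.001, 1.66]
ft_force: [-1.0, 4.7, 6.9]
gripper_width: 0.11
gripper_force: 40.3
```

Emit:
move_arm([
  [-0.4,-0.04,0,0,0,0,0],
  [-0.4,-0.04,0,0,0,0,0],
  [-0.3,-0.02,0,0,0,0,0],
  [0,0,0,0,0,0,0],
])

```text
time: 6.77
position: [0.4432, 0.1493, 0.0679]
tool_rot: [3.141, -0.001, 1.66]
ft_force: [-1.1, 5.3, 6.8]
gripper_width: 0.111
gripper_force: 40.3
```

Emit:
move_arm([
  [-0.3,-0.03,0,0,0,0,0],
  [-0.3,-0.02,0,0,0,0,0],
  [0,0,0,0,0,0,0],
])

```text
time: 7.02
position: [0.4378, 0.1489, 0.0679]
tool_rot: [3.14, -0.001, 1.66]
ft_force: [2.8, 5.3, 4.0]
gripper_width: 0.112
gripper_force: 40.6
```

Emit:
move_arm([
  [-0.3,-0.03,0,0,0,0,0],
  [-0.3,-0.03,0,0,0,0,0],
  [0,0,0,0,0,0,0],
  [0,0,0,0,0,0,0],
])

```text
time: 7.35
position: [0.4378, 0.1489, 0.0685]
tool_rot: [3.131, -0.001, 1.659]
ft_force: [46.3, 8.6, -33.7]
gripper_width: 0.112
gripper_force: 39.7
```

The stop is reached: the position no longer changes and the wrist force rose. I relax, let go and lift.

Emit:
move_arm([
  [0.3,0.03,0,0,0,0,0],
  [0.2,0.02,0,0,0,0,0.3],
  [0,0,0,0,0,0,0.3],
  [0,0,0,0,0,0,0.3],
  [0,0,0,0,0,0,0.3],
  [0,0,1,0,0,0,0.3],
  [0,0,2,0,0,0,0.3],
  [0,0,3,0,0,0,0.3],
  [0,0,4,0,0,0,0.3],
  [0,0,4,0,0,0,0.5],
  [0,0,3,0,0,0,0.5],
  [0,0,0,0,0,0,0.5],
])

```text
time: 8.35
position: [0.4384, 0.1487, 0.2434]
tool_rot: [3.134, -0.002, 1.66]
ft_force: [0.7, 0.4, 0.5]
gripper_width: 0.497
gripper_force: 0.0
```

Emit:
move_arm([
  [1.5,-1.5,0,0,0,0,0.5],
  [2,-2,0,0,0,0,0.5],
  [2,-2,0,0,0,0,0.5],
  [2,-2,0,0,0,0,0.5],
  [0,0,0,0,0,0,0.5],
  [0,0,0,0,0,0,0.5],
])

```text
time: 8.85
position: [0.5118, 0.0722, 0.2372]
tool_rot: [-3.14, 0.0, 1.658]
ft_force: [0.5, 0.6, -0.2]
gripper_width: 0.503
gripper_force: 0.0
```

Run:
```python
from h import *
s=sense(); print(s['position'],s['tool_rot'],s['gripper_width'],abs(s['qd']).max())
p,d=snapshot('wrist'); save('w5',p); np.savez('w5',p=p,d=d,pos=s['position'],rot=s['tool_rot'])
```

```text
[0.51175785 0.07217086 0.23716856] [-3.14028322e+00  6.55190874e-05  1.65788535e+00] 0.5030369383575111 0.033016424023731485
```

View pics/w5.png

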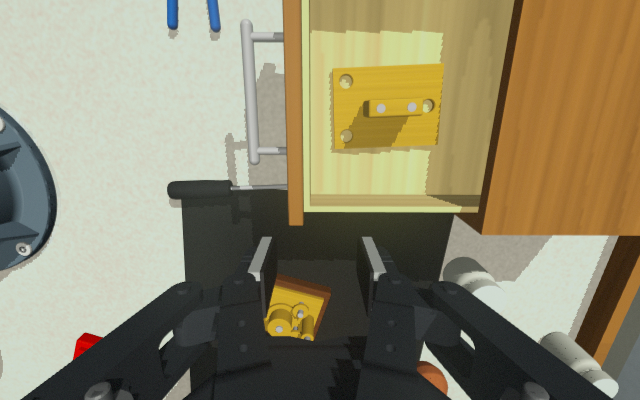

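The drawer is open. The plate spans (332..443, 65..152), with its two holes at left (346,82) and (346,136), one hole at right (428,105), and the bridge at (394,107). Its long side lies along the drawer's depth, with the two-hole end toward the robot, as on the movement.

Run:
```python
from h import *
a=np.load('w5.npz'); p=a['p']; C=cam('wrist',dict(position=a['pos'],tool_rot=a['rot'])); P=cloud(C,a['d'])
x0,y0=315,50; b=np.s_[y0:170,x0:460]
hsv=cv2.cvtColor(p[b],cv2.COLOR_RGB2HSV); m=((hsv[...,1]>185)&(hsv[...,0]>18)&(hsv[...,0]<32)&(hsv[...,2]>60)).astype(np.uint8)
m=cv2.morphologyEx(m,cv2.MORPH_OPEN,np.ones((3,3)))
n,l,st,ce=cv2.connectedComponentsWithStats(m); i=1+np.argmax(st[1:,4]); print(st[i])
zt=P[b][l==i]; print('z pct',np.percentile(zt[:,2],[10,50,90,98]).round(4))
v,u=np.nonzero(l==i); w=onplane(C,np.c_[u+x0,v+y0],.091)[:,:2]
print('plate rect',cv2.minAreaRect((w*1000).astype(np.float32)))
br=(P[b][...,2]>.119)&(P[b][...,2]<.135)&(np.hypot(P[b][...,0]-zt[:,0].mean(),P[b][...,1]-zt[:,1].mean())<.035)
v,u=np.nonzero(br); w=onplane(C,np.c_[u+x0,v+y0],.127)[:,:2]; print('bridge',br.sum(),P[b][br][:,2].mean(),cv2.minAreaRect((w*1000).astype(np.float32)),w.mean(0))
h=onplane(C,[(346,82),(346,136),(428,105)],.089)[:,:2]; f=(h[0]+h[1])/2; x=f-h[2]; print('holes',h.round(4),np.linalg.norm(x),np.linalg.norm(h[0]-h[1]),'yaw',np.arctan2(x[1],x[0]),'c',(f+h[2])/2)
```

```text
[  19   14  109   82 5822]
z pct [0.0899 0.0909 0.1261 0.1275]
plate rect ((578.196044921875, 152.74009704589844), (108.73857116699219, 78.44634246826172), 7.212862014770508)
bridge 999 0.12663672484822436 ((577.403564453125, 152.20913696289062), (50.586544036865234, 15.837635040283203), 7.385256290435791) [0.57751439 0.15228664]
holes [[0.5338 0.1734]
 [0.5401 0.1201]
 [0.6207 0.1587]] 0.0846273816780222 0.05367742299712805 yaw -2.9990927917284647 c [0.57886358 0.15271654]
```

The plate measures 109×78 mm and the bridge 51×16 mm at z 0.127, so the sizes fit. Centre (0.578, 0.1525), axis yaw about 0.129. Going above it.

Emit:
move_arm([
  [0.6,0.7,0,0,0,-0.124,0.5],
  [0.6,0.7,0,0,0,-0.124,0.5],
  [0.6,0.7,0,0,0,-0.124,0.5],
  [0.6,0.7,0,0,0,-0.124,0.5],
  [0.6,0.7,0,0,0,-0.124,0.5],
  [0.6,0.7,0,0,0,-0.124,0.5],
  [0.6,0.7,-1,0,0,-0.124,0.5],
  [0.6,0.7,-1,0,0,-0.124,0.5],
  [0.6,0.7,-1,0,0,-0.124,0.5],
  [0.6,0.7,-1,0,0,-0.124,0.5],
  [0.6,0.7,-1,0,0,-0.124,0.5],
  [0,0.3,0,0,0,-0.124,0.5],
])

```text
time: 9.9
position: [0.5808, 0.1352, 0.1858]
tool_rot: [-3.121, 0.003, 0.217]
ft_force: [0.0, 0.9, 0.1]
gripper_width: 0.5
gripper_force: 0.0
```

Emit:
move_arm([
  [0,0,-1,0,0,-0.041,0.5],
  [0,0,0,0,0,0,0.5],
  [0,0,0,0,0,0,0.5],
])

```text
time: 10.15
position: [0.5835, 0.1201, 0.1775]
tool_rot: [-3.113, 0.001, 0.187]
ft_force: [-1.2, -0.1, -0.1]
gripper_width: 0.499
gripper_force: 0.0
```

Run:
```python
from h import *
s=sense(); print(s['position'],s['tool_rot'],s['gripper_width'],s['joint_pos'].round(2))
p,d=snapshot('wrist'); save('w6',p); np.savez('w6',p=p,d=d,pos=s['position'],rot=s['tool_rot'])
C=cam('wrist',s); P=cloud(C,d)
br=(P[...,2]>.119)&(P[...,2]<.132)&(np.hypot(P[...,0]-.578,P[...,1]-.1525)<.04)
v,u=np.nonzero(br); w=onplane(C,np.c_[u,v],.127)[:,:2]; print('bridge',br.sum(),P[br][:,2].mean(),cv2.minAreaRect((w*1000).astype(np.float32)),w.mean(0),(u.min(),u.max(),v.min(),v.max()))
```

```text
[0.58354117 0.12009851 0.17749546] [-3.11319899e+00  1.36741835e-03  1.87273983e-01] 0.4986491736628582 [0.19 0.42 0.18 1.33 0.03 3.14]
bridge 1236 0.12633032866685698 ((579.8556518554688, 151.5188751220703), (50.60818862915039, 16.186725616455078), 7.983311653137207) [0.58062584 0.15197664] (np.int64(268), np.int64(289), np.int64(173), np.int64(233))
```

The last joint sits at its 3.14 limit for this yaw, so I use the half-turn-equivalent grasp and turn +3.08 the other way.

Emit:
move_arm([
  [0,0.3,0,0,0,0.124,0.5],
  [0,0.3,0,0,0,0.124,0.5],
  [0,0.3,0,0,0,0.124,0.5],
  [0,0.3,0,0,0,0.124,0.5],
  [0,0.3,0,0,0,0.124,0.5],
  [0,0.3,0,0,0,0.124,0.5],
  [0,0.3,0,0,0,0.124,0.5],
  [0,0.3,0,0,0,0.124,0.5],
  [0,0.3,0,0,0,0.124,0.5],
  [0,0.3,0,0,0,0.124,0.5],
  [0,0,0,0,0,0.124,0.5],
  [0,0,0,0,0,0.124,0.5],
])

```text
time: 11.2
position: [0.5841, 0.1515, 0.1785]
tool_rot: [-3.114, 0.0, 1.684]
ft_force: [0.1, 0.9, -0.4]
gripper_width: 0.502
gripper_force: 0.0
```

Emit:
move_arm([
  [0,0,0,0,0,0.124,0.5],
  [0,0,0,0,0,0.124,0.5],
  [0,0,0,0,0,0.124,0.5],
  [0,0,0,0,0,0.124,0.5],
  [0,0,0,0,0,0.124,0.5],
  [0,0,0,0,0,0.124,0.5],
  [0,0,0,0,0,0.124,0.5],
  [0,0,0,0,0,0.124,0.5],
  [0,0,0,0,0,0.124,0.5],
  [0,0,0,0,0,0.124,0.5],
  [0,0,0,0,0,0,0.5],
  [0,0,0,0,0,0,0.5],
])

```text
time: 12.2
position: [0.5841, 0.1511, 0.1783]
tool_rot: [-3.113, 0.001, 2.913]
ft_force: [-0.4, -0.3, 0.0]
gripper_width: 0.502
gripper_force: 0.0
```

Emit:
move_arm([
  [-0.5,0.1,0,0,0,0.12,0.5],
  [0,0,0,0,0,0.12,0.5],
  [0,0,0,0,0,0.12,0.5],
  [0,0,0,0.028,0.004,0,0.5],
  [0,0,0,0,0,0,0.5],
  [0,0,0,0,0,0,0.5],
])

```text
time: 12.7
position: [0.5793, 0.1513, 0.1781]
tool_rot: [-3.141, 0.0, -3.012]
ft_force: [-0.4, -0.1, -0.8]
gripper_width: 0.502
gripper_force: 0.0
```

Run:
```python
from h import *
s=sense(); print(s['position'],s['tool_rot'],s['gripper_width'],s['joint_pos'].round(2))
p,d=snapshot('wrist'); save('w7',p); np.savez('w7',p=p,d=d,pos=s['position'],rot=s['tool_rot'])
C=cam('wrist',s); P=cloud(C,d)
br=(P[...,2]>.119)&(P[...,2]<.132)&(np.hypot(P[...,0]-.578,P[...,1]-.1525)<.04)
v,u=np.nonzero(br); w=onplane(C,np.c_[u,v],.127)[:,:2]; print('bridge',br.sum(),P[br][:,2].mean(),cv2.minAreaRect((w*1000).astype(np.float32)),w.mean(0),(u.min(),u.max(),v.min(),v.max()))
```

```text
[0.57929    0.15131642 0.17811821] [-3.14084924e+00  4.10171807e-04 -3.01156293e+00] 0.5022270232127586 [ 0.26  0.43  0.19  1.34 -0.    0.13]
bridge 1213 0.12664204017850464 ((577.2587280273438, 152.43124389648438), (49.76789093017578, 15.558948516845703), 8.13676643371582) [0.57623382 0.15237377] (np.int64(308), np.int64(328), np.int64(171), np.int64(231))
```

The two views from opposite sides average to (0.5785, 0.152), yaw 0.139. The TCP is already there, so I go down.

Emit:
move_arm([
  [0,0,-2,0,0,0.008,0.5],
  [0,0,-2,0,0,0,0.5],
  [0,0.05,-2,0,0,0,0.5],
  [0,0,-2,0,0,0,0.5],
  [0,0,-1.5,0,0,0,0.5],
  [0,0,-1,0,0,0,0.5],
  [0,0,-0.5,0,0,0,0.5],
  [0,0,0,0,0,0,0.5],
  [0,0,0,0,0,0,0.5],
])

```text
time: 13.5
position: [0.5796, 0.1521, 0.0685]
tool_rot: [-3.141, 0.001, -3.0]
ft_force: [0.8, -0.3, 1.1]
gripper_width: 0.498
gripper_force: 0.0
```

Emit:
move_arm([
  [0,0,0,0,0,0,0],
  [0,0,0,0,0,0,0],
  [0,0,0,0,0,0,0],
  [0,0,0,0,0,0,0],
  [0,0,0,0,0,0,0],
  [0,0,0,0,0,0,0],
], force=60)

```text
time: 14.0
position: [0.58, 0.1522, 0.069]
tool_rot: [3.142, 0.002, -2.999]
ft_force: [-1.0, 0.1, 6.8]
gripper_width: 0.18
gripper_force: 59.7
```

Bridge gripped (15.3 mm). Lifting, then heading toward the movement.

Emit:
move_arm([
  [0,0,0.5,0,0,0,0],
  [0,0,1,0,0,0,0],
  [0,0,2,0,0,0,0],
  [0,0,2,0,0,0,0],
  [0,0,2,0,0,0,0],
  [0,0,2,0,0,0,0],
  [0,0,1.5,0,0,0,0],
  [0,0,0,0,0,0,0],
  [0,0,0,0,0,0,0],
])

```text
time: 14.75
position: [0.5796, 0.1521, 0.1785]
tool_rot: [-3.141, 0.002, -2.999]
ft_force: [-0.1, -0.1, -5.4]
gripper_width: 0.178
gripper_force: 58.9
```

Emit:
move_arm([
  [-0.5,-1.5,0,0,0,-0.02,0],
  [-1,-3,0,0,0,-0.035,0],
  [-1,-3,0,0,0,-0.035,0],
  [-1,-3,0,0,0,-0.035,0],
  [-1,-3,0,0,0,-0.035,0],
  [-1,-3,0,0,0,-0.035,0],
  [-1,-3,0,0,0,-0.035,0],
  [-1,-3,0,0,0,-0.035,0],
  [-1,-3,0,0,0,-0.035,0],
  [-0.8,-2.5,0,0,0,-0.035,0],
  [-0.4,-1,0,0,0,-0.015,0],
  [0,0,0,0,0,0,0],
])

```text
time: 15.75
position: [0.4808, -0.1398, 0.1769]
tool_rot: [-3.141, -0.002, 2.93]
ft_force: [0.5, 0.6, -3.6]
gripper_width: 0.178
gripper_force: 59.3
```

Run:
```python
from h import *
s=sense(); print(s['position'],s['tool_rot'],s['gripper_width'],s['gripper_force'],abs(s['qd']).max())
p,d=snapshot('wrist'); save('w8',p); np.savez('w8',p=p,d=d,pos=s['position'],rot=s['tool_rot'])
t,_=snapshot('top'); sc,_=snapshot('scene'); np.savez('t8',t=t,sc=sc)
```

```text
[ 0.4807945  -0.13976441  0.17685193] [-3.14105037e+00 -1.65643867e-03  2.93043890e+00] 0.17849614330378225 59.301472306251526 0.05509163810151709
```

View pics/w8.png

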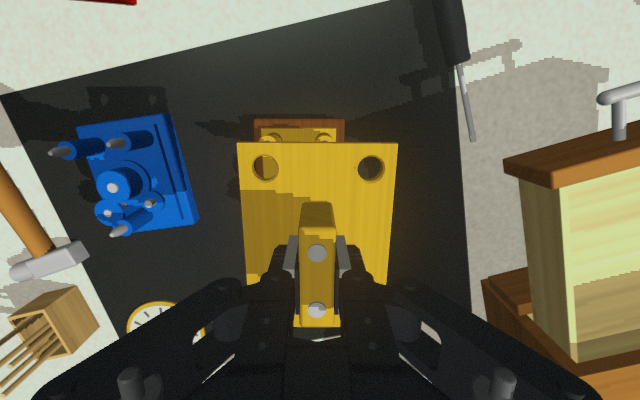

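The plate hangs level, with holes at (265,168) and (371,168) at the two-hole end. The movement is visible just beyond it at (300,130). I back off 11 cm in +x to see the pins beside the plate in the same view.

Emit:
move_arm([
  [1.5,-0.3,0,0,0,0,0],
  [2.5,-0.4,0,0,0,0,0],
  [2.5,-0.4,0,0,0,0,0],
  [2.5,-0.4,0,0,0,0,0],
  [2,-0.3,0,0,0,0,0],
  [0,0,0,0,0,0,0],
  [0,0,0,0,0,0,0],
  [0,0,0,0,0,0,0],
])

```text
time: 16.57
position: [0.5921, -0.1549, 0.1774]
tool_rot: [-3.142, -0.001, 2.936]
ft_force: [0.4, 0.1, -3.5]
gripper_width: 0.174
gripper_force: 59.2
```

Run:
```python
from h import *
s=sense(); print(s['position'],s['tool_rot'],abs(s['qd']).max())
p,d=snapshot('wrist'); save('w9',p); np.savez('w9',p=p,d=d,pos=s['position'],rot=s['tool_rot'])
C=cam('wrist',s); P=cloud(C,d); R=Ro.from_euler('xyz',s['tool_rot']).as_matrix()
hsv=cv2.cvtColor(p,cv2.COLOR_RGB2HSV)
# pins: bright grey, z ~.075-.088
m=((hsv[...,1]<100)&(hsv[...,2]>90)&(P[...,2]>.068)&(P[...,2]<.095)&(np.hypot(P[...,0]-.478,P[...,1]+.157)<.07)).astype(np.uint8)
n,l,st,ce=cv2.connectedComponentsWithStats(m)
for i in range(1,n):
    if st[i,4]>5: print('pin',ce[i].round(1),st[i,4],'depth',P[l==i].mean(0).round(4),'onplane.081',onplane(C,ce[i],.081)[0].round(4))
# holes in plate: inside plate-top hull
T=(P-s['position'])@R
pl=(abs(T[...,2]+.022)<.006)&(T[...,0]>0)&(T[...,0]<.075)&(abs(T[...,1])<.05)
print('plate top tool z',np.median(T[pl][:,2]), 'edge x',np.percentile(T[pl][:,0],99.8),'y',np.percentile(T[pl][:,1],[.3,99.7]))
v,u=np.nonzero(pl); zt=s['position'][2]-np.median(T[pl][:,2])
hull=cv2.convexHull(np.c_[u,v].astype(np.int32)); H=np.zeros(pl.shape,np.uint8); cv2.fillPoly(H,[hull],1)
hm=((H>0)&~pl&(np.arange(400)[:,None]<215)).astype(np.uint8); hm=cv2.morphologyEx(hm,cv2.MORPH_OPEN,np.ones((3,3)))
n,l,st,ce=cv2.connectedComponentsWithStats(hm)
for i in range(1,n):
    if st[i,4]>60:
        w=onplane(C,ce[i],zt)[0]; print('hole',ce[i].round(1),st[i],'tool',((w-s['position'])@R).round(4))
```

```text
[ 0.59207526 -0.15493841  0.1774321 ] [-3.14150632e+00 -7.35003160e-04  2.93553582e+00] 0.0204062064702101
pin [250.1   6.2] 119 depth [ 0.4341 -0.1756  0.0786] onplane.081 [ 0.4348 -0.1753  0.081 ]
pin [316.7   5.9] 93 depth [ 0.4451 -0.1237  0.0798] onplane.081 [ 0.4454 -0.1238  0.081 ]
pin [285.4 113.5] 83 depth [ 0.5199 -0.1672  0.0801] onplane.081 [ 0.5199 -0.1671  0.081 ]
plate top tool z -0.021779182656499488 edge x 0.056508013719937016 y [-0.0391385   0.04044137]
hole [264.9 166.8] [254 156  23  23 423] tool [ 0.0443 -0.0256 -0.0217]
hole [368.9 167.4] [358 157  23  22 419] tool [ 0.0441  0.0271 -0.0217]
hole [316.7 209.7] [301 205  33  10 313] tool [ 0.0213  0.0006 -0.0218]
```

Plate in the tool frame: centre (0.0018, 0), underside at −0.016, yaw aligned. The seat from both views is about (0.478, −0.1577), yaw 2.934. I move over it and hover just above the pin tips.

Emit:
move_arm([
  [-1.5,0,0,0,0,0,0],
  [-2.5,-0.1,0,0,0,0,0],
  [-2.5,-0.1,0,0,0,0,0],
  [-2.5,-0.1,0,0,0,0,0],
  [-1.7,0,-1,0,0,0,0],
  [-0.5,0,-2,0,0,0,0],
  [0,0,-2,0,0,0,0],
  [0,0,-2,0,0,0,0],
  [0,0,-1.5,0,0,0,0],
  [0,0,-1,0,0,0,0],
  [0,0,-0.5,0,0,0,0],
  [0,0,0,0,0,0,0],
])

```text
time: 17.62
position: [0.4797, -0.1587, 0.0775]
tool_rot: [-3.141, -0.001, 2.934]
ft_force: [-1.2, 1.2, -4.3]
gripper_width: 0.181
gripper_force: 59.4
```

```bash
cat > pinhole.py <<'E'
from h import *
s=sense(); print(s['position'],s['tool_rot'],abs(s['qd']).max(),s['ft_force'].round(1))
p,d=snapshot('wrist'); np.savez('w10',p=p,d=d,pos=s['position'],rot=s['tool_rot'])
C=cam('wrist',s); P=cloud(C,d); R=Ro.from_euler('xyz',s['tool_rot']).as_matrix(); hsv=cv2.cvtColor(p,cv2.COLOR_RGB2HSV)
T=(P-s['position'])@R
for u,v in((265,167),(369,167)):
    b=np.s_[v-14:v+15,u-14:u+15]
    h=hsv[b]; t=T[b]; pin=(h[...,1]<110)&(h[...,2]>70)
    yy,xx=np.nonzero(pin)
    if len(xx)==0: print('none',h[14,14],t[14,14]); continue
    c=np.array([xx.mean()+u-14,yy.mean()+v-14]); print('hole',(u,v),'pin px',c.round(1),len(xx),'world',P[b][pin].mean(0).round(4),'zmax',P[b][pin][:,2].max().round(4),'tool on hole plane',((onplane(C,c,.083)[0]-s['position'])@R).round(4))
E
python3 pinhole.py
```

```text
[ 0.47965694 -0.15869012  0.07748902] [-3.14148511e+00 -6.55290507e-04  2.93424756e+00] 0.03638668825636611 [-1.2  1.2 -4.3]
hole (265, 167) pin px [267.5 162.7] 153 world [ 0.4318 -0.1765  0.0813] zmax 0.0859 tool on hole plane [ 0.0435 -0.027  -0.0055]
hole (369, 167) pin px [364.2 163.8] 108 world [ 0.4446 -0.1222  0.0775] zmax 0.0989 tool on hole plane [ 0.0429  0.0273 -0.0055]
```

Both pins show inside their holes, within about 1 mm. I descend gently and watch the force.

Emit:
move_arm([
  [0.05,-0.02,-0.3,0,0,0,0],
  [0,0,-0.3,0,0,0,0],
  [0,0,-0.3,0,0,0,0],
  [0,0,-0.3,0,0,0,0],
  [0,0,-0.2,0,0,0,0],
  [0,0,0,0,0,0,0],
])

```text
time: 18.17
position: [0.4805, -0.1591, 0.0635]
tool_rot: [-3.141, -0.0, 2.934]
ft_force: [0.4, -0.6, -5.1]
gripper_width: 0.176
gripper_force: 59.4
```

```bash
python3 pinhole.py
```

```text
[ 0.4804971  -0.15910492  0.06347793] [-3.14144396e+00 -4.31288166e-04  2.93411579e+00] 0.010591880023608552 [ 0.4 -0.6 -5.1]
hole (265, 167) pin px [265.2 164. ] 240 world [ 0.431  -0.1753  0.0817] zmax 0.2312 tool on hole plane [ 0.0453 -0.0258 -0.0195]
hole (369, 167) pin px [365.5 165.1] 192 world [ 0.4421 -0.1247  0.0825] zmax 0.2312 tool on hole plane [ 0.0448  0.0257 -0.0195]
```

Pins have entered with no contact. A small correction, then on down.

Emit:
move_arm([
  [-0.06,-0.03,-0.2,0,0,0,0],
  [0,0,-0.3,0,0,0,0],
  [0,0,-0.2,0,0,0,0],
  [0,0,0,0,0,0,0],
])

```text
time: 18.55
position: [0.4799, -0.1594, 0.0564]
tool_rot: [-3.141, -0.0, 2.934]
ft_force: [-0.7, 0.1, -3.9]
gripper_width: 0.18
gripper_force: 59.4
```

Emit:
move_arm([
  [0,0,-0.2,0,0,0,0],
  [0,0,-0.2,0,0,0,0],
  [0,0,0,0,0,0,0],
  [0,0,0,0,0,0,0],
])

```text
time: 18.88
position: [0.4801, -0.1595, 0.0528]
tool_rot: [-3.141, 0.0, 2.934]
ft_force: [-0.5, -0.1, -4.3]
gripper_width: 0.178
gripper_force: 59.4
```

Emit:
move_arm([
  [0,0,-0.1,0,0,0,0],
  [0,0,-0.1,0,0,0,0],
  [0,0,-0.1,0,0,0,0],
  [0,0,0,0,0,0,0],
  [0,0,0,0,0,0,0],
])

```text
time: 19.3
position: [0.4802, -0.1595, 0.05]
tool_rot: [-3.141, 0.0, 2.934]
ft_force: [-1.7, 1.0, -1.6]
gripper_width: 0.176
gripper_force: 59.6
```

Emit:
move_arm([
  [0,0,-0.1,0,0,0,0],
  [0,0,-0.05,0,0,0,0],
  [0,0,0,0,0,0,0],
  [0,0,0,0,0,0,0],
])

```text
time: 19.63
position: [0.4803, -0.1596, 0.0499]
tool_rot: [-3.141, 0.001, 2.934]
ft_force: [-12.3, 4.0, 27.5]
gripper_width: 0.178
gripper_force: 64.2
```

Seated: the TCP stopped at 0.050 as predicted and the force rose. I ease off while still holding, then check the plate's height and tilt before letting go.

Emit:
move_arm([
  [0,0,0.08,0,0,0,0],
  [0,0,0,0,0,0,0],
  [0,0,0,0,0,0,0],
])

```text
time: 19.88
position: [0.4803, -0.1596, 0.0499]
tool_rot: [-3.141, 0.001, 2.934]
ft_force: [-5.8, 2.3, 13.3]
gripper_width: 0.181
gripper_force: 62.1
```

Run:
```python
from h import *
s=sense(); p,d=snapshot('wrist'); C=cam('wrist',s); P=cloud(C,d); R=Ro.from_euler('xyz',s['tool_rot']).as_matrix(); T=(P-s['position'])@R
pl=(abs(T[...,2]+.022)<.006)&(T[...,0]>.0)&(T[...,0]<.065)&(abs(T[...,1])<.045)
q=P[pl]; A=np.c_[q[:,:2]-q[:,:2].mean(0),np.ones(len(q))]; f=np.linalg.lstsq(A,q[:,2],rcond=None)[0]; print('plate top z',f[2],'slope',f[:2],len(q),s['ft_force'])
```

```text
plate top z 0.07170589774212839 slope [ 0.00540263 -0.00292515] 13727 [-5.81932056  2.29970386 13.25539361]
```

The plate top is at 0.0717 (0.072 expected) and level, so it sits flush. I let go and rise straight up.

Emit:
move_arm([
  [0,0,0,0,0,0,0.3],
  [0,0,0,0,0,0,0.5],
  [0,0,0,0,0,0,0.5],
  [0,0,0,0,0,0,0.5],
  [0,0,0,0,0,0,0.5],
  [0,0,1,0,0,0,0.5],
  [0,0,2,0,0,0,0.5],
  [0,0,3,0,0,0,0.5],
  [0,0,3,0,0,0,0.5],
  [0,0,3,0,0,0,0.5],
  [0,0,0,0,0,0,0.5],
  [0,0,0,0,0,0,0.5],
])

```text
time: 20.93
position: [0.4813, -0.1599, 0.1714]
tool_rot: [-3.141, 0.004, 2.934]
ft_force: [0.8, 0.8, -0.1]
gripper_width: 0.499
gripper_force: 0.0
```

Run:
```python
from h import *
s=sense(); print(s['position'],s['gripper_width'],s['ft_force'].round(1)); p,d=snapshot('wrist'); P=cloud(cam('wrist',s),d)
pl=(abs(P[...,2]-.072)<.005)&(np.hypot(P[...,0]-.478,P[...,1]+.158)<.075)
q=P[pl]; A=np.c_[q[:,:2]-q[:,:2].mean(0),np.ones(len(q))]; f=np.linalg.lstsq(A,q[:,2],rcond=None)[0]; print('plate',f,cv2.minAreaRect((q[:,:2]*1000).astype(np.float32)))
t,td=snapshot('top'); C=cam('top'); Q=cloud(C,td); h=(abs(Q[...,2]-.116)<.012)&(abs(Q[...,0]-.437)<.03)&(Q[...,1]>.05)&(Q[...,1]<.24); print('handle',h.sum(),Q[h].mean(0) if h.any() else None)
```

```text
[ 0.48127031 -0.15985594  0.17144173] 0.49916340704405593 [ 0.8  0.8 -0.1]
plate [ 0.00069094 -0.0012089   0.07181745] ((479.25152587890625, -158.90008544921875), (80.29288482666016, 109.95079803466797), 77.99287414550781)
handle 170 [0.44479322 0.15208648 0.11575348]
```

```bash
python3 -c "
from rig import job_done
print(job_done())"
```

```text
the job is handed in; nothing more can be done
None
```

The job is handed in at about 21 s: the drawer is out at its stop, and by my last depth check the plate lies flush and level on the three pillars, released, with the robot clear of it; the judge's verdict was not shown.

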